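Weigh a brass pail by its bail on the counter scale's hook

ROBOT

A 6-joint arm with a two-finger parallel gripper is mounted at the origin on the work surface. World frame = base frame: x ahead of the robot, y to its left, z up, the work surface at z = 0. Lengths are in m, angles in rad, forces in N, time in s.
With the tool pointing down it reaches from about 0.25 to 0.775 m from the base axis. Payload 4 kg.
Tool frame: the origin (TCP) lies at the very end of the fingers, on their centre line; the grasp point (between the pads) lies 19 mm behind it; z points along the fingers, x is the direction in which the jaws open and shut, and the axes are right-handed (so a half turn about z gives the same grasp; the last joint's range is limited). The gripper opens to 94 mm and grips with 3 to 60 N. Pads are 16 mm wide; open, the fingers measure 119 mm over their backs; the gripper's body (75 mm by 177 mm) begins 78 mm behind the grasp point.
Start: joints at [1.214, 0.087, 1.371, -0, 1.684, -0.103], TCP at [0.138, 0.532, 0.185] pointing down, gripper open.
Joint ranges: [-3.1, 3.1], [-0.76, 2.03], [0.27, 2.55], [-1.08, 4.22], [0.17, 2.65], [-2.57, 2.57]. Speed limits (rad/s): [2.79, 2.79, 3.14, 3.14, 3.14, 3.14].

INTERFACE

Orientations are given as a rotation vector (axis times angle).
In Python, from station import robot gives the robot as it stands.
- The arm moves only by the shell command python3 -m jog 'ROWS' [FORCE]. ROWS is JSON, a list of rows, each a list of 5 numbers: the shift along the tool's x, y, z in mm, then the turn about the tool's z in rad, then the opening, from 0 (shut) to 1 (fully open). In form: [[tx, ty, tz, yaw, hand], ...]. A call has exactly 8 rows; each row is the pose to reach, as a shift and turn from the pose measured when the call began, along the tool's axes at that moment; what a row does not reach only later rows make up. A row lasts 1/8 s, in which the tool goes at most 62.5 mm and 10.7 degrees, less where a joint would pass 70% of its speed; a pose out of reach is approached as far as the arm can. A call with a gripper value outside its range is refused whole. The fingers move at their own pace and stop on an object; FORCE is the grip in N (left out, the last holds). Time passes only in rows, so rows that repeat a pose let the fingers close, or fill a call up. It gives the time, the measured TCP pose, the force and the opening at its end, in the units of the state.
- robot.get_state(): the state, without advancing time (a new reading comes with each control period).
- robot.capture(name): name is "scene" or "top" or "wrist"; returns the picture (384x512x3 uint8, red, green, blue); there is no depth.
- robot.camera_info(name): a dict with "fx", "fy", "cx", "cy" (pixels), "eye" and "orientation" of the camera in the world; the wrist camera has in their place "T_tool_cam" (4x4, takes a point from camera to tool coordinates, whose origin is the TCP and whose axes are the tool frame's). Camera axes: x right, y up, looking along -z (the intrinsics and any distortion apply to the point x, -y, -z); pixel columns grow to the right and rows downward; lengths in m; the calibration is good to about 2 mm. The wrist camera is an equidistant fisheye: a pixel r from the principal point sees the ray r / f radians off the axis. A picture is of the moment at which its call begins: read the wrist's pose just before it. camera_info takes no time and is no camera call.
- robot.sign_off(): hands the job in, once; it reports no verdict.
Trained networks look in the newest picture that a camera, given by its name, has taken for a name from the list of things; names that differ only in an ending like _2 or _b are one class to them, and where a whole thing is asked for, a point or a joint stands for the part that bears it (a point fixed in the world has none). Each returns a list of dicts, best first, with "score" (0 to 1); they miss things now and then, are a little off and sometimes report something else, mostly with a low value. They report only what shows in the picture. A call takes as long as a camera call. They do not tell look-alikes from the thing itself.
- robot.cut_out(name, camera): "region" (384x512 bool, what is visible of it) and "point" ([column, row] in pixels, amid what is visible of it).
The state is a dict: "time_s": time; "joint_positions": joint angles; "joint_velocities": joint speeds; "joint_torque": joint torques, N m; "tool_pos": TCP position; "orientation": TCP orientation; "ft_force": force on the tool from outside, world axes, zero at the start; "ft_torque": the same for the moment, N m; "opening": finger opening in m.
Only numpy, scipy, OpenCV 4.12 (cv2) and the standard library are available. Lean on these libraries where they do the work, as an engineer would, in place of code of your own. Each camera call takes 0.05 s, during which the arm holds its last target. There are 200 camera calls.

TASK

Weigh the brass pail on the counter spring scale: leaving the pail standing where it is, swing its flat-lying bail upright, then carry the pail by the bail and hook the raised bend in the middle of the bail over the hook of the scale's hanging arm. Let the whole weight down onto the spring slowly and gently, so that the hook does not jump when it takes the load or when you let go, and leave the pail hanging still and level; do not knock the scale or disturb the other wares.

Things in the scene. Friction and masses are not known exactly. Their poses are not given: they have to be found in the camera images.
- pail_mid (a point): Loose open brass pail: 88 mm tall, 96 mm wide at the foot, 126 over the rim, an ear at its own +y and -y; weight not known, 0.25 to 0.82 kg in all. This point is on its axis, 44 mm above its underside. Axes: z up, y along the bail's pivot line (which lies 30 mm above this point), -x the side where the bail lies at the start, roughly towards the robot.
- bail (a joint): Angle of the pail's swing bail about its pivot line: 0 lying flat (level) towards the pail's -x, 1.57 upright, turning about the pail's +y; it can swing on to 3.14. The pivots are a little stiff (about 0.02 N m), so an upright bail stays up. While it is swung up, its round bar must be free to turn (it also rolls a few mm) between the fingers: held hard, it tips a light pail over.
- bail_top (a point): Top of the raised bend in the middle of the bail, centre of its 8 mm round brass bar, 118 mm from the pivot line. The bend (28 mm wide, 13 mm high) is for the hook and must stay free. Axes: y along the bar, -x from the pivot line to the bend. Lying flat, the bar is about 74 mm above the bench and its straight parts stand 42 mm out from the rim.
- bail_pinch_a (a point): Where to pinch the bail, on the +y side of the bend: centre of the 8 mm bar in the middle of its straight part, 31 mm along +y from the bend's middle and 105 mm from the pivot line. The straight part runs from 14 to 48 mm from the middle, along y; beyond it the legs run down to the ears, 136 mm apart.
- bail_pinch_b (a point): The same on the -y side of the bend, 31 mm along -y from its middle. Either pinch place will do.
- hook_seat (a point): Hook at the end of the scale's hanging arm: 8 mm round steel rod in its own x-z plane (z up), a trough 40 mm wide between the upturned tip on its -x side (roughly towards the robot) and the arm on its +x side. This point is where point bail_top lies when seated, with the bail's bar along the hook's y; 300 mm above the bench when empty. Nothing stands above the hook.
- hook_tip (a point): Centre of the 11 mm ball on the hook's upturned tip, 24 mm to the -x side of point hook_seat and 16 mm above it. On the other side the rod rises to 18 mm above point hook_seat (centre line) at x = 42 mm and runs on level to the post at x = 195 mm. The bail's bend comes down between tip and arm.
- scale: Fixed counter spring scale with a dial front and back, its pan replaced by a post with the hanging arm and hook. Origin on the bench straight below the hook, axes as the hook's. Case 150 mm deep (x) by 200 mm wide, 187 mm tall, centred at its x = 195 mm; the post rises from the case at x = 195 mm to 320 mm above the bench.
- hook (a joint): How far the hook with its arm and post is pressed down, m: 0 empty, up to 0.075. It slides straight down on a soft, lightly damped spring, about 7.7 mm per newton; sideways it is rigid. Let go before the spring carries the pail's whole weight, or pressed down further than the weight, it jumps; lower the load at about 20 mm/s (over 70 mm/s counts as a jump).
- bowl: Bystander: brass bowl 84 mm wide, 40 mm tall; origin under its centre.
- lid: Bystander: bronze lid with knob, 80 mm wide, 29 mm tall, lying behind the pail; origin under its centre.
- dish: Bystander: dark flat dish 84 mm wide, 20 mm tall, beside the scale; origin under its centre.
- candlestick: Bystander: brass candlestick 76 mm wide, 106 mm tall; origin under its centre.
- trumpet: Bystander: green lacquered flared vase 68 mm wide, 130 mm tall; origin under its centre.
- censer: Bystander: bronze lidded burner 92 mm wide, 100 mm tall; origin under its centre.
- spoon: Bystander: serving spoon 180 mm long lying flat; origin under its middle.
Mind the look-alikes: they are no part of the job. What is shaped like the part that bears pail_mid but black is not meant.

How it is judged:
By the outcome, as a careful person would: the job done as asked, in the order asked, and still so for the second after the job is handed in, with the robot touching nothing.
It also fails if it takes over 72 s, if anything falls off the work surface, if the arm or the gripper's body presses on something with over 40 N, if the wrist force passes 120 N, or if a joint passes its speed limit or range.

## Working session

There is one attempt and no reset: what is moved stays moved. The work goes in short steps, Python scripts to look and compute and a shell command to move; the robot and the scene stay as the last step left them, time stands still between calls to the robot, and variables do not carry over. Pictures are saved under pics/ and viewed, about 8 in all and at most 12, crops included, and the job is handed in when it is done.

```bash
mkdir -p pics; ls; cat > h.py <<'E'
import numpy as np, cv2
from scipy.spatial.transform import Rotation as R
from station import robot
def snap(cam,fn=None,):
    st=robot.get_state(); im=robot.capture(cam)
    if fn: cv2.imwrite('pics/'+fn,im[:,:,::-1])
    return st,im
def rotm(o):
    o=np.array(o,float)
    if o.shape==(3,3): return o
    return R.from_rotvec(o).as_matrix() if o.size==3 else R.from_quat(o).as_matrix()
def pose(cam,st):
    i=robot.camera_info(cam)
    if cam=='wrist':
        T=np.eye(4);T[:3,:3]=rotm(st['orientation']);T[:3,3]=st['tool_pos']
        T=T@np.array(i['T_tool_cam']); return i,T[:3,3],T[:3,:3]
    return i,np.array(i['eye']),rotm(i['orientation'])
def ray(cam,uv,st=None):
    i,e,M=pose(cam,st); x=(uv[0]-i['cx'])/i['fx']; y=(uv[1]-i['cy'])/i['fy']
    if cam=='wrist':
        r=np.hypot(x,y); d=np.array([np.sin(r)*x/max(r,1e-9),-np.sin(r)*y/max(r,1e-9),-np.cos(r)])
    else: d=np.array([x,-y,-1])
    d=M@d; return e,d/np.linalg.norm(d)
def atz(cam,uv,z,st=None):
    e,d=ray(cam,uv,st); return e+d*(z-e[2])/d[2]
def tri(*rays):
    A=sum(np.eye(3)-np.outer(d,d) for e,d in rays); b=sum((np.eye(3)-np.outer(d,d))@e for e,d in rays)
    p=np.linalg.solve(A,b); return p,[np.linalg.norm(np.cross(p-e,d)) for e,d in rays]
def proj(cam,p,st=None):
    i,e,M=pose(cam,st); q=M.T@(np.array(p)-e); q=np.array([q[0],-q[1],-q[2]])
    if cam=='wrist':
        s=np.hypot(q[0],q[1]); th=np.arctan2(s,q[2]); k=th/max(s,1e-9)
    else: k=1/q[2]
    return np.array([i['cx']+i['fx']*q[0]*k,i['cy']+i['fy']*q[1]*k])
E
python3 - <<'E'
from h import *
s,a=snap('scene'); 
for c in ('scene','top'): print({k:(np.round(v,4).tolist() if not isinstance(v,str) else v) for k,v in robot.camera_info(c).items()})
print(robot.camera_info('wrist')); print(s)
ims=[a]
for n in ('bail_top','hook_seat','hook_tip','pail_mid','bail_pinch_a','bail'):
    print('scene',n,[(round(d['score'],2),d['point'],int(d['region'].sum())) for d in robot.cut_out(n,'scene')][:4])
s,b=snap('top')
for n in ('bail_top','hook_seat','hook_tip','pail_mid','bail_pinch_a','scale','bowl','lid','dish','candlestick','trumpet','censer','spoon'):
    print('top',n,[(round(d['score'],2),d['point'],int(d['region'].sum())) for d in robot.cut_out(n,'top')][:4])
cv2.imwrite('pics/a.png',a[:,:,::-1]);cv2.imwrite('pics/b.png',b[:,:,::-1])
E
```

```text
pics
{'fx': 495.9727, 'fy': 495.9727, 'cx': 261.3656, 'cy': 193.5663, 'eye': [1.2961, 0.6646, 1.5039], 'orientation': [0.3599, 0.7507, 2.1381]}
{'fx': 441.2535, 'fy': 441.2535, 'cx': 251.1128, 'cy': 187.5016, 'eye': [0.251, 0.0489, 1.6051], 'orientation': [0.1329, -0.1507, -1.536]}
{'fx': 297.3186396354542, 'fy': 297.3186396354542, 'cx': 252.57357624747465, 'cy': 190.76637225727734, 'T_tool_cam': array([[ 9.99999607e-01,  7.35115838e-04,  4.95214533e-04,
         2.21658472e-04],
       [ 8.33093034e-04, -9.70287394e-01, -2.41953879e-01,
        -7.10037713e-02],
       [ 3.02636290e-04,  2.41954196e-01, -9.70287625e-01,
        -2.00103691e-01],
       [ 0.00000000e+00,  0.00000000e+00,  0.00000000e+00,
         1.00000000e+00]])}
{'time_s': 0.0, 'joint_positions': array([ 1.21389736e+00,  8.79511975e-02,  1.37227294e+00,  1.30979144e-05,
        1.68359980e+00, -1.03129901e-01]), 'joint_velocities': array([-4.04905384e-04, -3.04024346e-04, -9.63757168e-05, -5.64912005e-04,
       -1.53641152e-03,  1.28216157e-03]), 'joint_torque': array([-2.28926720e-04, -3.40177917e+01, -3.0243122
[... 1261 characters left out ...]
 197), (0.49, [112.1, 200.0], 578), (0.47, [200.1, 191.4], 181)]
top hook_tip [(0.63, [327.7, 102.4], 370)]
top pail_mid [(0.92, [152.9, 279.1], 1189), (0.75, [310.8, 248.4], 1265), (0.69, [324.6, 101.0], 347), (0.61, [166.9, 114.7], 1044)]
top bail_pinch_a [(0.78, [165.9, 307.8], 256), (0.68, [182.9, 237.6], 230), (0.68, [145.9, 130.7], 210), (0.67, [284.4, 238.9], 208)]
top scale []
top bowl [(0.73, [257.7, 212.5], 410), (0.46, [208.5, 194.7], 67)]
top lid [(0.64, [220.1, 140.4], 314)]
top dish [(0.59, [354.1, 152.3], 364)]
top candlestick [(0.79, [142.4, 223.5], 290)]
top trumpet [(0.68, [388.0, 171.6], 500)]
top censer [(0.81, [109.3, 202.2], 554)]
top spoon [(0.57, [369.4, 227.2], 299)]
```

View pics/a.png

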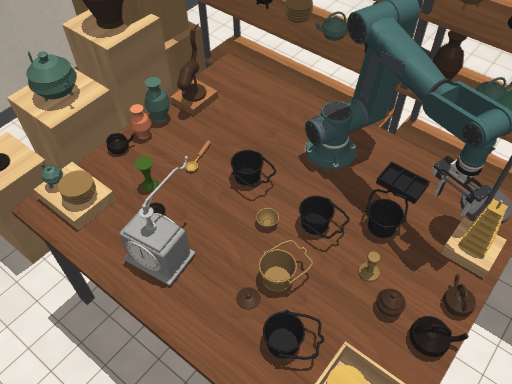

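View pics/b.png

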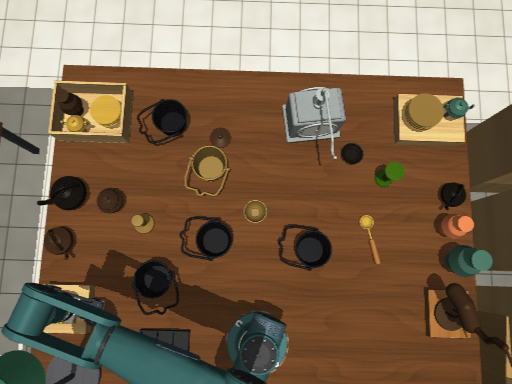

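Scene: the brass pail is at about (278,268), with its bail to the right; the hook tip is at about (185,162). Top: the pail is at (210,162) with its bend at about (204,193), and the hook is at about (334,156). I'll zoom in on both.

```bash
python3 - <<'E'
from h import *
a=cv2.imread('pics/a.png');b=cv2.imread('pics/b.png')
def crop(im,x,y): 
    return cv2.resize(im[y:y+60,x:x+80],(400,300),interpolation=cv2.INTER_CUBIC)
m=np.vstack([np.hstack([crop(a,245,230),crop(a,150,140)]),np.hstack([crop(b,170,140),crop(b,290,110)])])
cv2.imwrite('pics/c.png',m)
E
```

```text
(no output)
```

View pics/c.png

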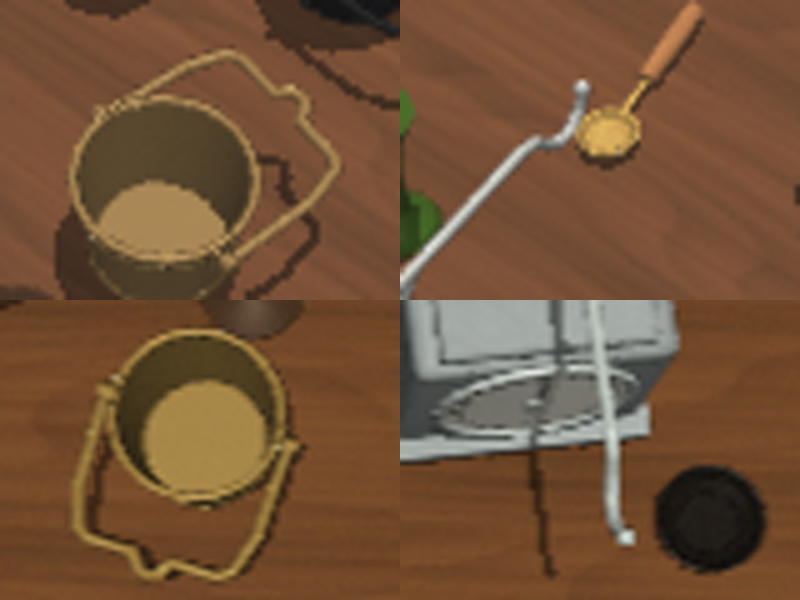

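```bash
python3 - <<'E'
from h import *
P={'tip':((186,157),(335,157)),'bend':((304.4,250),(200.6,193.6)),'corner+':((291,241),(185.6,185.6)),'corner-':((311.6,262.2),(215.6,194.6)),'ear1':((265,252),(191.2,156.6)),'ear2':((290.5,281.7),(227.6,168.2)),'bendhook':((176,167.5),(332.2,146))}
for k,(s,t) in P.items():
    p,r=tri(ray('scene',s),ray('top',t)); print(k,p.round(4),np.round(r,4), atz('top',t,.074).round(3),atz('scene',s,.074).round(3))
print('post',atz('top',(320,98),.32).round(3), 'tip316',atz('top',(335,157),.316),atz('scene',(186,157),.316))
for n,uv,h in (('lid',(220,138),.02),('bowl',(255.5,211),.03),('dish',(352,154),.02),('trumpet',(390,174),.1),('spoon',(368,225),.01),('candle',(142,223),.05)): print(n,atz('top',uv,h).round(3))
E
```

```text
tip [ 0.5883 -0.2122  0.3191] [0.0003 0.0003] [ 0.652 -0.262  0.074] [ 0.442 -0.394  0.074]
bend [0.5037 0.215  0.0711] [0.0027 0.0027] [0.505 0.212 0.074] [0.504 0.218 0.074]
corner+ [0.5342 0.2235 0.167 ] [0.0357 0.0357] [0.531 0.266 0.074] [0.503 0.161 0.074]
corner- [ 0.4986  0.2028 -0.0145] [0.0412 0.0412] [0.503 0.16  0.074] [0.528 0.264 0.074]
ear1 [0.6304 0.2013 0.198 ] [0.0423 0.0423] [0.637 0.252 0.074] [0.593 0.119 0.074]
ear2 [ 0.6004  0.1731 -0.0353] [0.0524 0.0524] [0.599 0.121 0.074] [0.63  0.253 0.074]
bendhook [ 0.6303 -0.2118  0.3029] [0.0058 0.0058] [ 0.693 -0.252  0.074] [ 0.506 -0.386  0.074]
post [ 0.774 -0.166  0.32 ] tip316 [ 0.58899387 -0.2126115   0.316     ] [ 0.58655663 -0.21477274  0.316     ]
lid [0.726 0.156 0.02 ]
bowl [0.455 0.017 0.03 ]
dish [ 0.68  -0.336  0.02 ]
trumpet [ 0.591 -0.449  0.1  ]
spoon [ 0.419 -0.393  0.01 ]
candle [0.397 0.415 0.05 ]
```

The rough poses agree between the two cameras. The pail is at about (0.615, 0.186) with yaw −0.26, and the hook tip at about (0.588, −0.213) with yaw about 0.25. I'll move above pinch b for a closer look.

```bash
python3 -m jog '[[-10,18,-40,0.15,1],[-40,72,-60,0.34,1],[-72,130,-60,0.53,0.6],[-104,190,-60,0.72,0.6],[-136,248,-60,0.91,0.4],[-168,306,-60,1.09,0.4],[-200,362,-60,1.27,0.4],[-228,412,-60,1.44,0.4]]'; python3 -m jog '[[-2,16,0,0.07,0.4],[-4,30,0,0.13,0.4],[-4,36,0,0.13,0.4],[-4,36,0,0.13,0.4],[-4,36,0,0.13,0.4],[-4,36,0,0.13,0.4],[-4,36,0,0.13,0.4],[-4,36,0,0.13,0.4]]'
python3 - <<'E'
from h import *
st,im=snap('wrist','w1.png'); print(st['tool_pos'],st['orientation'],st['time_s'],st['joint_positions'],st['opening'])
for n in ('bail_top','bail_pinch_b','pail_mid'):
    for d in robot.cut_out(n,'wrist')[:3]: print(n,round(d['score'],2),d['point'],atz('wrist',d['point'],.074,st).round(4))
E
```

```text
time_s: 2.05
tool_pos: [0.4695, 0.2176, 0.2448]
orientation: [-3.134, 0.202, -0.001]
ft_force: [0.6, 0.5, 0.0]
opening: 0.0389
time_s: 3.05
tool_pos: [0.4609, 0.1826, 0.2448]
orientation: [-3.115, 0.405, -0.001]
ft_force: [-0.3, 0.2, 0.4]
opening: 0.0375
[0.46088923 0.18262887 0.24477824] [-3.11472673e+00  4.04615412e-01 -9.67155084e-04] 3.05 [ 2.62545991e-01 -3.88434706e-02  1.38129440e+00  4.18137176e-04
  1.79830712e+00  5.21001638e-01] 0.03749667498602171
bail_top 0.74 [399.5, 20.8] [0.7086 0.3405 0.074 ]
bail_top 0.7 [289.7, 128.9] [0.5192 0.2262 0.074 ]
bail_top 0.67 [169.9, 137.6] [0.3701 0.2559 0.074 ]
bail_pinch_b 0.96 [172.4, 135.7] [0.374  0.2573 0.074 ]
bail_pinch_b 0.87 [21.3, 155.5] [0.1158 0.3104 0.074 ]
bail_pinch_b 0.85 [397.7, 17.0] [0.7076 0.3463 0.074 ]
pail_mid 0.87 [358.9, 141.5] [0.6047 0.1897 0.074 ]
pail_mid 0.8 [432.8, 28.2] [0.7631 0.326  0.074 ]
pail_mid 0.68 [51.0, 109.5] [0.2018 0.3543 0.074 ]
```

View pics/w1.png

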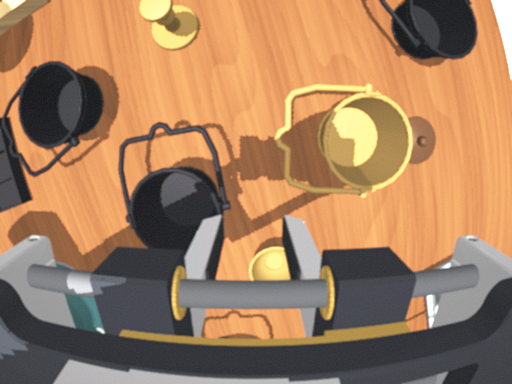

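The wrist view shows the brass pail's bail corners at (290,93) and (288,186), the bend's top at (280,138), and the ears at (368,88) and (362,192).

```bash
python3 - <<'E'
from h import *
st=robot.get_state()
q={k:atz('wrist',uv,.074,st) for k,uv in dict(c1=(290,93),c2=(288,186),bend=(280.5,138),e1=(368,89),e2=(362,192)).items()}
for k,v in q.items(): print(k,v.round(4))
for a,b in (('c1','c2'),('e1','e2')):
    d=q[a]-q[b]; print(a,b,np.linalg.norm(d[:2]),np.arctan2(-d[0],d[1]),(q[a]+q[b])/2)
print('grasp proj',proj('wrist',st['tool_pos'],st))
E
```

```text
c1 [0.5308 0.2696 0.074 ]
c2 [0.4998 0.1555 0.074 ]
bend [0.5052 0.2178 0.074 ]
e1 [0.6332 0.2539 0.074 ]
e2 [0.5963 0.1216 0.074 ]
c1 c2 0.11821930610192147 -0.26520922854470036 [0.51531333 0.21258466 0.074     ]
e1 e2 0.13734425672703773 -0.271703576446608 [0.61476453 0.18774984 0.074     ]
grasp proj [254.09308457 218.31198228]
```

```bash
python3 -m jog '[[20,-6,15,0.01,0.4],[43,-13,40,0.01,0.4],[43,-13,75,0.01,0.4],[43,-13,110,0.01,0.4],[43,-13,130,0.01,0.4],[43,-13,130,0.01,0.4],[43,-13,130,0.01,0.4],[43,-13,130,0.01,0.4]]' 4
python3 - <<'E'
from h import *
st,im=snap('wrist','w2.png'); print(st['tool_pos'],st['orientation'],st['time_s'])
cv2.imwrite('pics/w2.png',cv2.resize(im[60:330,130:430,::-1],(600,540)))
E
```

```text
time_s: 4.25
tool_pos: [0.5069, 0.1844, 0.1166]
orientation: [-3.111, 0.421, -0.005]
ft_force: [0.2, -0.1, -0.1]
opening: 0.0376
[0.50689878 0.18436941 0.11656195] [-3.11142117  0.4206109  -0.00538869] 4.25
```

View pics/w2.png

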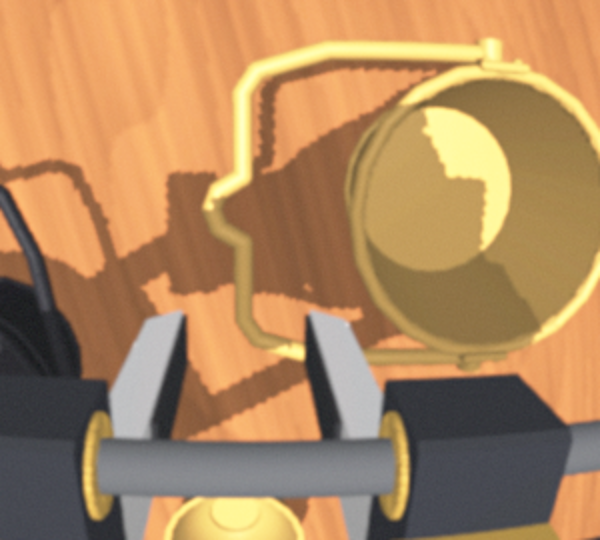

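```bash
python3 - <<'E'
from h import *
st=robot.get_state()
print(atz('wrist',(251.5,201),.074,st), atz('wrist',(251.5,181),.074,st), atz('wrist',(252.5,220),.074,st),proj('wrist',[.5069,.1844,.074],st))
E
```

```text
[0.5051691  0.18556983 0.074     ] [0.50980128 0.20227921 0.074     ] [0.50143227 0.16886323 0.074     ] [253.83290076 201.75345025]
```

```bash
python3 -m jog '[[-1.5,0,25,0,0.4],[-1.5,0,50,0,0.4],[-1.5,0,61.5,0,0.4],[-1.5,0,61.5,0,0.25],[-1.5,0,61.5,0,0.15],[-1.5,0,61.5,0,0.1],[-1.5,0,61.5,0,0.0],[-1.5,0,61.5,0,0.0]]' 4
```

```text
time_s: 5.3
tool_pos: [0.5063, 0.1849, 0.0557]
orientation: [-3.111, 0.421, -0.008]
ft_force: [0.4, -0.1, 1.5]
opening: 0.0051
```

```bash
python3 - <<'E'
from h import *
st,im=snap('wrist'); print(st['tool_pos'],st['ft_force'],st['opening'])
cv2.imwrite('pics/w3.png',cv2.resize(im[60:330,130:430,::-1],(600,540)))
E
```

```text
[0.50625339 0.18493632 0.05569477] [ 0.43949113 -0.07931401  1.45593695] 0.005108479619004288
```

View pics/w3.png

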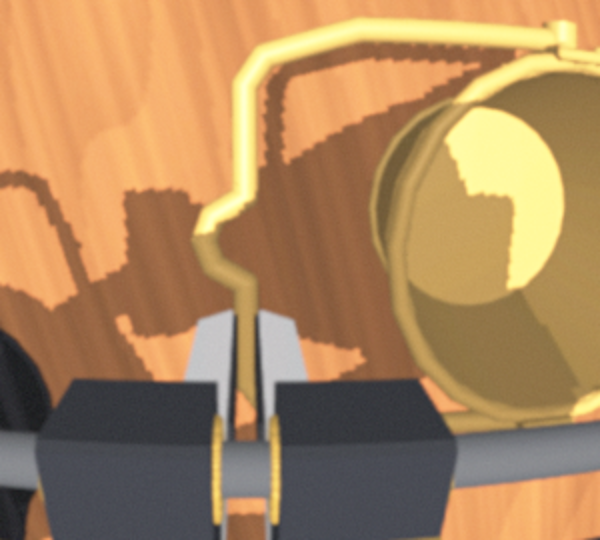

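```bash
python3 -m jog '[[0.5,0,-10.3,0,0],[2,0,-20.5,0,0],[4.5,0,-30.5,0,0],[8,0,-40.2,0,0],[12.4,0,-49.5,0,0],[17.7,0,-58.3,0,0],[23.8,0,-66.6,0,0],[30.8,0,-74.2,0,0]]' 4
```

```text
time_s: 6.35
tool_pos: [0.536, 0.1765, 0.1305]
orientation: [-3.111, 0.421, -0.008]
ft_force: [-0.0, -0.4, 1.2]
opening: 0.0005
```

```bash
python3 - <<'E'
from h import *
st,im=snap('wrist'); print(st['tool_pos'],st['ft_force'],st['opening'])
cv2.imwrite('pics/w4.png',cv2.resize(im[60:330,130:430,::-1],(600,540)))
E
```

```text
[0.53602553 0.17648653 0.13049652] [-0.00903906 -0.43508054  1.24298116] 0.000497502263661044
```

View pics/w4.png

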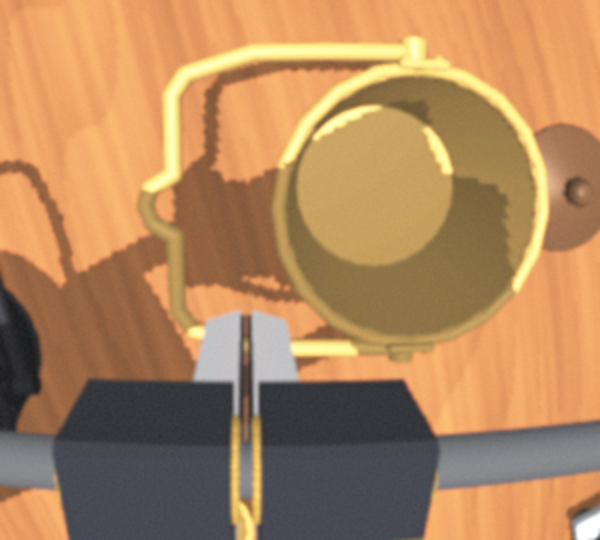

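The bar slipped out and the fingers shut empty; the bail still lies flat. I'll check the bar's true height by triangulating over the wrist poses I already have.

```bash
python3 - <<'E'
from h import *
S=[dict(tool_pos=[.46089,.18263,.24478],orientation=[-3.11473,.40462,-.00097]),dict(tool_pos=[.5069,.18437,.11656],orientation=[-3.11142,.42061,-.00539]),dict(tool_pos=[.50625,.18494,.0557],orientation=[-3.111,.421,-.008]),robot.get_state()]
U={'bend':[(280.5,138),(234.5,162),(228.5,178),(202.5,161)],'c1':[(291,93),(251.5,101.5),(251.5,97),(220,95)],'e1':[(368,88),(376,85),(411,78),(337,86)]}
for k,u in U.items():
  for idx in ([0,1],[0,1,2],[1,3],[0,3]):
    p,r=tri(*[ray('wrist',u[i],S[i]) for i in idx]); print(k,idx,p.round(4),np.round(r,4))
  print([atz('wrist',u[i],.074,S[i]).round(4).tolist() for i in range(4)])
E
```

```text
bend [0, 1] [0.5031 0.2219 0.0949] [0.0022 0.0022]
bend [0, 1, 2] [0.5027 0.2227 0.0935] [0.0032 0.0013 0.0019]
bend [1, 3] [0.4982 0.2181 0.0489] [0.0002 0.0002]
bend [0, 3] [0.5046 0.2198 0.0818] [0.0012 0.0012]
[[0.5052, 0.2179, 0.074], [0.5007, 0.2215, 0.074], [0.4994, 0.221, 0.074], [0.503, 0.2202, 0.074]]
c1 [0, 1] [0.527  0.2658 0.1071] [0.002 0.002]
c1 [0, 1, 2] [0.5266 0.2648 0.108 ] [0.0029 0.0012 0.0019]
c1 [1, 3] [0.5299 0.2708 0.0455] [0.0041 0.0041]
c1 [0, 3] [0.5332 0.271  0.0672] [0.0012 0.0012]
[[0.532, 0.2695, 0.074], [0.5274, 0.2656, 0.074], [0.5266, 0.2654, 0.074], [0.534, 0.2714, 0.074]]
e1 [0, 1] [0.6174 0.2549 0.1122] [0. 0.]
e1 [0, 1, 2] [0.6332 0.2554 0.0761] [0.0005 0.0007 0.0002]
e1 [1, 3] [0.6371 0.2548 0.0688] [0.0008 0.0008]
e1 [0, 3] [0.642  0.2551 0.0534] [0.0005 0.0005]
[[0.6335, 0.2554, 0.074], [0.6349, 0.2555, 0.074], [0.6343, 0.2555, 0.074], [0.6353, 0.2538, 0.074]]
```

The pail hasn't moved, and 4 N was too light a grip. I'll go back, take the bar about 3 mm deeper between the pads and grip it at 10 N.

```bash
python3 -m jog '[[-16,0,0,0,0.4],[-32,0,0,0,0.4],[-32,0,15,0,0.4],[-32,0,45,0,0.4],[-32,0,70,0,0.4],[-32,0,78,0,0.4],[-32,0,78,0,0.2],[-32,0,78,0,0.0]]' 10; python3 -m jog '[[0,0,0,0,0],[0,0,0,0,0],[0,0,0,0,0],[0,0,0,0,0],[0,0,0,0,0],[0,0,0,0,0],[0,0,0,0,0],[0,0,0,0,0]]' 10
```

```text
time_s: 7.4
tool_pos: [0.508, 0.1852, 0.0545]
orientation: [-3.109, 0.421, -0.015]
ft_force: [0.5, 0.8, -0.0]
opening: 0.0202
time_s: 8.4
tool_pos: [0.5073, 0.1856, 0.0557]
orientation: [-3.109, 0.421, -0.013]
ft_force: [-4.9, -0.1, 6.2]
opening: 0.0044
```

```bash
python3 - <<'E'
from h import *
st,im=snap('wrist'); s2,sc=snap('scene'); print(st['tool_pos'],st['ft_force'],st['ft_torque'],st['opening'])
m=np.hstack([cv2.resize(im[160:310,200:300],(400,600),interpolation=3),cv2.resize(sc[200:290,270:330],(400,600),interpolation=3)])
cv2.imwrite('pics/w5.png',m[:,:,::-1])
E
```

```text
[0.50728574 0.18557806 0.05570888] [-4.89743975 -0.13254091  6.18814095] [-0.01388586  1.09428405 -0.01000582] 0.004356481698142074
```

View pics/w5.png

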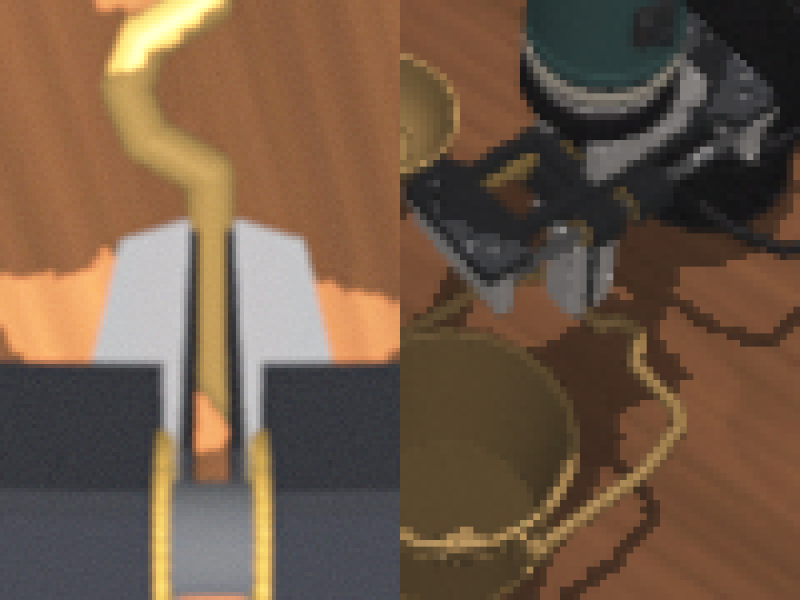

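The bar is right at the fingertips rather than between the pads, so the grasp sits too high. I'll open, go 20 mm deeper and move 2 mm toward the robot.

```bash
python3 -m jog '[[-1,0,0,0,0.2],[-2,0,0,0,0.4],[-2,0,10,0,0.4],[-2,0,20,0,0.4],[-2,0,20,0,0.3],[-2,0,20,0,0.15],[-2,0,20,0,0.0],[-2,0,20,0,0.0]]' 5; python3 -m jog '[[0,0,0,0,0],[0,0,0,0,0],[0,0,0,0,0],[0,0,0,0,0],[0,0,0,0,0],[0,0,0,0,0],[0,0,0,0,0],[0,0,0,0,0]]' 5
```

```text
time_s: 9.5
tool_pos: [0.5067, 0.1863, 0.0363]
orientation: [-3.108, 0.421, -0.017]
ft_force: [1.9, 0.0, -1.0]
opening: 0.0078
time_s: 10.5
tool_pos: [0.5067, 0.1863, 0.0363]
orientation: [-3.108, 0.421, -0.017]
ft_force: [1.4, -0.3, -1.0]
opening: 0.0078
```

Opening is now 7.8 mm, so the bar is properly held. Next is the first half of the arc.

```bash
python3 -m jog '[[0.5,0,-10.3,0,0],[2,0,-20.5,0,0],[4.5,0,-30.5,0,0],[8,0,-40.2,0,0],[12.4,0,-49.5,0,0],[17.7,0,-58.3,0,0],[23.8,0,-66.6,0,0],[30.8,0,-74.2,0,0]]' 5
python3 - <<'E'
from h import *
st,im=snap('wrist'); s2,sc=snap('scene'); print(st['tool_pos'],st['ft_force'],st['ft_torque'],st['opening'])
m=np.hstack([cv2.resize(im[60:320,170:430],(500,500),interpolation=3),cv2.resize(sc[200:320,250:322],(300,500),interpolation=3)])
cv2.imwrite('pics/w6.png',m[:,:,::-1])
E
```

```text
time_s: 11.5
tool_pos: [0.5354, 0.178, 0.1112]
orientation: [-3.108, 0.42, -0.015]
ft_force: [1.1, 1.0, -1.8]
opening: 0.0078
[0.53542147 0.17796139 0.11120454] [ 1.08143571  0.9924063  -1.8050628 ] [ 0.10323309 -0.07751676  0.01401611] 0.007849902604146645
```

View pics/w6.png

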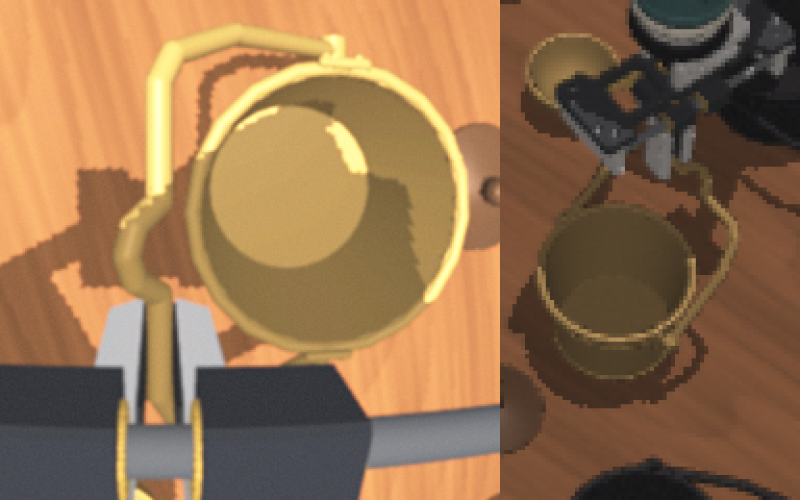

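The bail is partway up, the pail is still standing and the bar is held. Second half of the arc.

```bash
python3 -m jog '[[7.6,0,-6.9,0,0],[15.9,0,-13.1,0,0],[24.7,0,-18.4,0,0],[34.1,0,-22.8,0,0],[43.8,0,-26.2,0,0],[53.8,0,-28.7,0,0],[64,0,-30.3,0,0],[74.2,0,-30.8,0,0]]' 5
python3 - <<'E'
from h import *
st,im=snap('wrist'); s2,sc=snap('scene'); print(st['tool_pos'],st['ft_force'],st['ft_torque'],st['opening'],st['joint_positions'])
m=np.hstack([cv2.resize(im[60:320,130:390],(500,500),interpolation=3),cv2.resize(sc[200:320,240:312],(300,500),interpolation=3)])
cv2.imwrite('pics/w7.png',m[:,:,::-1])
E
```

```text
time_s: 12.6
tool_pos: [0.6082, 0.1576, 0.1437]
orientation: [-3.108, 0.421, -0.019]
ft_force: [0.6, 1.4, 0.6]
opening: 0.0076
[0.60817433 0.15764145 0.14366441] [0.59750631 1.39683736 0.63073348] [0.06322262 0.18377639 0.01708835] 0.007579797777060596 [1.62535313e-01 2.61274741e-01 1.25079969e+00 1.47817758e-03
 1.61649686e+00 4.32032217e-01]
```

View pics/w7.png

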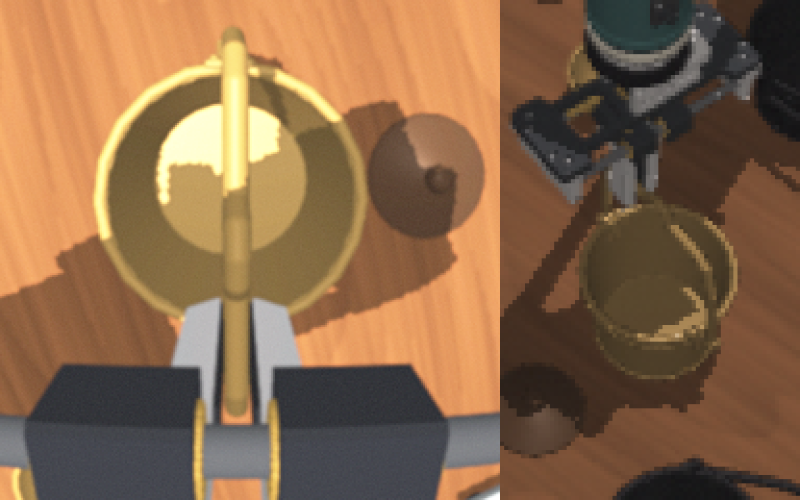

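The bail is upright and the pail stands. Before lifting, I'll work out how high the bar sits between the fingers, from the far corner at raw (251,76).

```bash
python3 - <<'E'
from h import *
st=robot.get_state(); M=rotm(st['orientation']); t=np.array(st['tool_pos'])
for h in (10,17,25,35):
    f=lambda y,z: proj('wrist',t+M@np.array([0,y,-z])/1e3,st).round(1).tolist()
    print(h,'far corner',f(-79,h),'bend base near',f(-17,h),'bend top',f(-23,h+13),f(-39,h+13),'pinch',f(0,h), 'near corner',f(17,h))
# rim centre vs pivot
for uv in ((180,165),(320,165)): print(atz('wrist',uv,.088,st))
E
```

```text
10 far corner [254.2, 104.2] bend base near [254.2, 199.1] bend top [254.3, 195.4] [254.3, 169.8] pinch [254.2, 223.2] near corner [254.1, 245.8]
17 far corner [254.2, 103.7] bend base near [254.2, 202.1] bend top [254.3, 198.5] [254.4, 171.9] pinch [254.2, 226.8] near corner [254.2, 250.1]
25 far corner [254.3, 103.1] bend base near [254.3, 205.7] bend top [254.4, 202.2] [254.4, 174.5] pinch [254.3, 231.3] near corner [254.2, 255.3]
35 far corner [254.4, 102.2] bend base near [254.4, 210.7] bend top [254.5, 207.5] [254.5, 178.2] pinch [254.3, 237.5] near corner [254.3, 262.4]
[0.55454688 0.20401348 0.088     ]
[0.67408272 0.17051303 0.088     ]
```

```bash
python3 - <<'E'
from h import *
st=dict(tool_pos=[.50729,.18558,.05571],orientation=[-3.109,.421,-.013]);M=rotm(st['orientation']); t=np.array(st['tool_pos'])
for h in (-5,0,10,18,25):
    f=lambda x,y,z: proj('wrist',t+M@np.array([x,y,-z])/1e3,st).round(1).tolist()
    print(h,'bend tip',f(-13,-31,h),'base near',f(0,-17,h),'base far',f(0,-45,h),'pinch',f(0,0,h),'corner',f(0,17,h),'ear',f(105,-99,h))
print('fingertip edge y=-8',[f(0,-8,z) for z in (0,20,40)])
E
python3 -c "print()"
```

```text
-5 bend tip [235.6, 174.2] base near [254.1, 193.4] base far [254.1, 154.3] pinch [254.1, 216.0] corner [254.0, 237.5] ear [396.6, 85.2]
0 bend tip [235.2, 175.5] base near [254.1, 195.2] base far [254.1, 155.2] pinch [254.1, 218.3] corner [254.1, 240.2] ear [399.6, 84.6]
10 bend tip [234.3, 178.5] base near [254.2, 199.1] base far [254.2, 157.2] pinch [254.2, 223.2] corner [254.1, 245.8] ear [406.1, 83.5]
18 bend tip [233.5, 181.1] base near [254.2, 202.5] base far [254.3, 158.9] pinch [254.2, 227.4] corner [254.2, 250.7] ear [411.7, 82.5]
25 bend tip [232.8, 183.5] base near [254.3, 205.7] base far [254.3, 160.5] pinch [254.3, 231.3] corner [254.2, 255.3] ear [416.8, 81.6]
fingertip edge y=-8 [[254.1, 207.6], [254.2, 216.9], [254.4, 228.2]]
```

The bar is well seated: it sits about 35 mm above the nominal TCP, so bail_top is about 48 mm above it. The bail is upright to within about 0.02 rad. Next I'll grip hard and lift, and get the hook's heading from the arm rod.

```bash
python3 -m jog '[[0,0,0,0,0],[0,0,0,0,0],[0,0,0,0,0],[0,0,0,0,0],[0,0,-2,0,0],[0,0,-5,0,0],[0,0,-9,0,0],[0,0,-14,0,0]]' 50; python3 -m jog '[[0,0,-8,0,0],[0,0,-25,0,0],[0,0,-50,0,0],[0,0,-80,0,0],[0,0,-110,0,0],[0,0,-135,0,0],[0,0,-155,0,0],[0,0,-160,0,0]]' 50
python3 - <<'E'
from h import *
st=robot.get_state(); print(st['tool_pos'],st['orientation'],st['ft_force'],st['ft_torque'],st['opening'])
A=[atz('top',u,.318) for u in ((329.1,111.6),(331.5,137.6))]; B=[atz('scene',u,.318) for u in ((151.6,196.6),(175.6,168.6))]
for P in (A,B): d=P[0]-P[1]; print(np.round(P,4).tolist(), np.arctan2(d[1],d[0]))
E
```

```text
time_s: 13.7
tool_pos: [0.6081, 0.1571, 0.1568]
orientation: [-3.108, 0.423, -0.017]
ft_force: [-0.0, 0.5, -6.9]
opening: 0.0065
time_s: 14.7
tool_pos: [0.6069, 0.1568, 0.3205]
orientation: [-3.107, 0.422, -0.026]
ft_force: [-0.1, 0.1, -6.6]
opening: 0.0066
[0.60686411 0.15677327 0.32047443] [-3.10664868  0.42238086 -0.02594903] [-0.07403581  0.07693507 -6.58153699] [-0.19840199  0.04920568  0.00517812] 0.006643586383783862
[[0.7315, -0.1948, 0.318], [0.6488, -0.2019, 0.318]] 0.08513913759690472
[[0.7717, -0.1814, 0.318], [0.6448, -0.2043, 0.318]] 0.17867431649020463
```

Weight is about 6.6 N. Next stop is a point in front of the hook (−x side), moved smoothly so the pail doesn't swing.

```bash
python3 -m jog '[[0,5,0,0,0],[1,17,0,0,0],[3,38,0,0,0],[6,67,0,0,0],[9,101,0,0,0],[12,136,0,0,0],[15,171,0,0,0],[18,206,0,0,0]]' 50; python3 -m jog '[[3,35,0,-0.05,0],[6,70,0,-0.11,0],[9,103,0,-0.18,0],[12,133,0,-0.25,0],[15,162,0,-0.31,0],[17,188,0,-0.36,0],[19,205,0,-0.40,0],[20,212,0,-0.42,0]]' 50
python3 - <<'E'
from h import *
st,im=snap('wrist'); print(st['tool_pos'],st['orientation'],st['ft_force'],st['opening'],st['joint_positions'])
cv2.imwrite('pics/w8full.png',im[:,:,::-1])
for n in ('hook_tip','hook_seat'):
    for d in robot.cut_out(n,'wrist')[:3]: print(n,round(d['score'],2),d['point'],atz('wrist',d['point'],.316,st).round(4))
print(proj('wrist',[.588,-.2125,.316],st),proj('wrist',[.772,-.182,.318],st))
cv2.imwrite('pics/w8.png',cv2.resize(im[80:300,200:490,::-1],(790,600),interpolation=3))
E
```

```text
time_s: 15.7
tool_pos: [0.568, -0.0491, 0.3185]
orientation: [-3.107, 0.425, -0.025]
ft_force: [0.0, 1.2, -6.4]
opening: 0.0064
time_s: 16.7
tool_pos: [0.529, -0.2608, 0.3166]
orientation: [-3.131, -0.229, -0.024]
ft_force: [0.2, -0.3, -6.3]
opening: 0.0064
[ 0.52901486 -0.26084289  0.31663569] [-3.13136167 -0.2288024  -0.0243171 ] [ 0.22703847 -0.34000688 -6.32780055] 0.006415087518828995 [-0.56091842  0.18220209  1.00442858  0.01139766  1.94351819 -0.70258397]
hook_tip 0.85 [456.1, 160.0] [ 0.6864 -0.1916  0.316 ]
hook_seat 0.88 [457.8, 163.0] [ 0.689  -0.1936  0.316 ]
[346.01674524 164.63509169] [517.78718023 167.46660664]
```

View pics/w8.png

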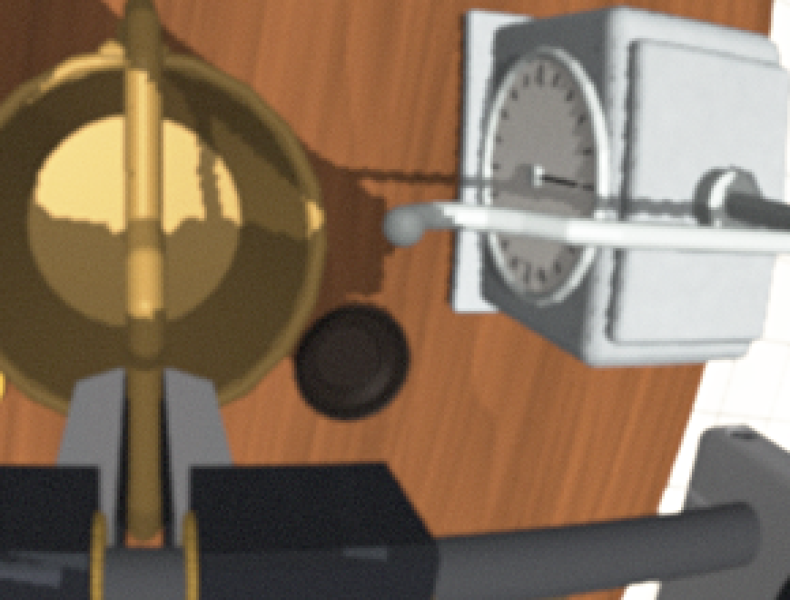

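```bash
python3 - <<'E'
from h import *
st=robot.get_state(); M=rotm(st['orientation']); t=np.array(st['tool_pos'])
tip=atz('wrist',(348.3,162.9),.316,st); a=atz('wrist',(407.4,163.6),.318,st); b=atz('wrist',(486.3,166.5),.318,st)
print('tip',tip,a,b)
for p,q in ((tip,a),(tip,b),(a,b)): d=q-p; print(np.arctan2(d[1],d[0]),np.linalg.norm(d[:2]))
print('toolyaw',2*np.arctan2(st['orientation'][1],st['orientation'][0])%(2*np.pi)-0)
print('tip,a,b in tool mm',[(M.T@(p-t)*1e3).round(1).tolist() for p in (tip,a,b)])
for h in (30,35,40): print(h,[proj('wrist',t+M@np.array([0,y,-z])/1e3,st).round(1).tolist() for y,z in ((-14,h),(-48,h),(-23,h+13),(-39,h+13),(-79,h),(17,h))])
print('tool z axis',M[:,2], 'x',M[:,0])
E
```

```text
tip [ 0.59045474 -0.20912659  0.316     ] [ 0.63797409 -0.20121505  0.318     ] [ 0.72496083 -0.18792049  0.318     ]
0.16497769191995573 0.04817344752025301
0.15637196261514774 0.13616748948836704
0.15166083613532186 0.08799680231565538
toolyaw 0.1470402691245427
tip,a,b in tool mm [[67.2, -40.5, 2.2], [115.4, -41.3, 1.0], [203.4, -41.7, 2.4]]
30 [[254.1, 213.5], [254.1, 157.3], [254.2, 205.5], [254.2, 177.0], [254.1, 103.3], [254.0, 259.4]]
35 [[254.1, 216.2], [254.1, 158.5], [254.2, 208.2], [254.3, 178.9], [254.1, 102.9], [254.1, 263.0]]
40 [[254.2, 219.0], [254.2, 159.7], [254.3, 211.0], [254.3, 180.9], [254.2, 102.4], [254.1, 266.8]]
tool z axis [ 0.01608035  0.00383654 -0.99986334] x [0.98907662 0.14647939 0.01646892]
```

Tool yaw is 0.147 against a hook yaw of about 0.152. The hook is at tool x +90 mm, with the bend about 7 mm off its line in tool y. I'll move in over the hook; there is about 38 mm of vertical clearance.

```bash
python3 -m jog '[[3,-1,0,0,0],[12,-2,0,0,0],[27,-4,0,0,0],[45,-6,1,0,0],[63,-7,1,0,0],[78,-7,1,0,0],[87,-7,1,0,0],[90,-7,1,0,0]]' 50; python3 -m jog '[[0,0,2,0,0],[0,0,6,0,0],[0,0,10,0,0],[0,0,14,0,0],[0,0,17,0,0],[0,0,19,0,0],[0,0,20,0,0],[0,0,20,0,0]]' 50
python3 - <<'E'
from h import *
st,im=snap('wrist'); print(st['tool_pos'],st['orientation'],st['ft_force'],st['opening'])
s2,sc=snap('scene')
m=np.hstack([cv2.resize(im[90:240,180:330],(500,500),interpolation=3),cv2.resize(sc[140:200,160:196],(300,500),interpolation=3)])
cv2.imwrite('pics/w9.png',m[:,:,::-1])
E
```

```text
time_s: 17.85
tool_pos: [0.6188, -0.2383, 0.3168]
orientation: [-3.13, -0.232, -0.024]
ft_force: [-0.4, 0.5, -6.8]
opening: 0.0064
time_s: 18.85
tool_pos: [0.6191, -0.2382, 0.2968]
orientation: [-3.13, -0.232, -0.024]
ft_force: [-1.0, -0.1, -7.0]
opening: 0.0066
[ 0.61910669 -0.23823774  0.29680381] [-3.12972399 -0.23211986 -0.02444802] [-1.03312737 -0.06494877 -6.9878992 ] 0.006606930554501153
```

View pics/w9.png

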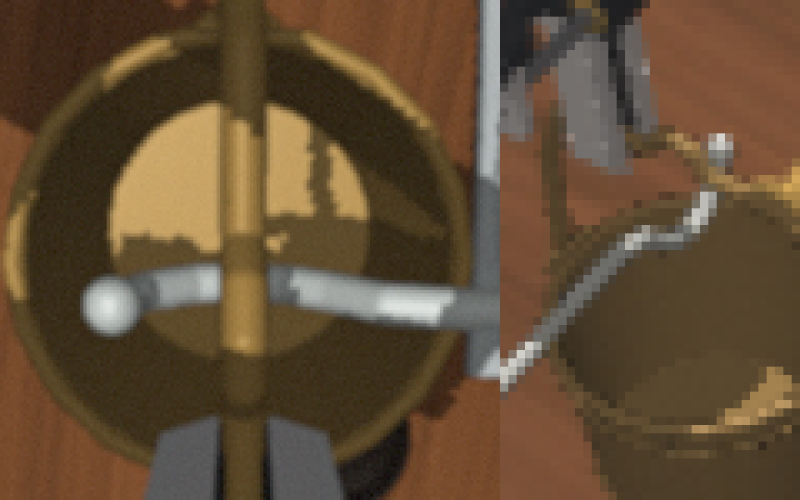

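The hook rod passes right under the bend, with the bar between the tip (crop (109,305)) and the arm. I'll compute the remaining y offset.

```bash
python3 - <<'E'
from h import *
st=robot.get_state(); M=rotm(st['orientation']); t=np.array(st['tool_pos'])
g=lambda u,z:(M.T@(atz('wrist',u,z,st)-t)*1e3).round(1).tolist()
print('tip',g((212.7,181.5),.316),'trough at bar',g((253.5,175),.292),'arm',g((297,181),.318))
for y in (-25,-28,-31,-34,-37): print(y,proj('wrist',t+M@np.array([0,y,-48])/1e3,st))
s=[ray('scene',(160+219*36/300,140+150*60/500))]; 
i,e,_=pose('wrist',st); print(tri(s[0],ray('wrist',(212.7,181.5),st)))
E
```

```text
tip [-25.9, -31.5, -19.4] trough at bar [-0.3, -30.8, 5.0] arm [26.7, -32.0, -20.5]
-25 [254.2376926  204.60514433]
-28 [254.24141106 199.1970995 ]
-31 [254.244793   193.73333564]
-34 [254.2478255  188.21673264]
-37 [254.25049618 182.6503717 ]
(array([ 0.58872612, -0.21129859,  0.3153873 ]), [np.float64(0.00016884029383409385), np.float64(0.0001688402938340454)])
```

```bash
python3 -m jog '[[0,0,3,0,0],[-1,0,8,0,0],[-1.3,0,13,0,0],[-1.3,0,18,0,0],[-1.3,0,23,0,0],[-1.3,0,27,0,0],[-1.3,0,30,0,0],[-1.3,0,32,0,0]]' 50; python3 -m jog '[[0,0,2,0,0],[0,0,4,0,0],[0,0,6.5,0,0],[0,0,9,0,0],[0,0,11.5,0,0],[0,0,14,0,0],[0,0,16.5,0,0],[0,0,19,0,0]]' 50
```

```text
time_s: 19.95
tool_pos: [0.6184, -0.2383, 0.2648]
orientation: [-3.13, -0.232, -0.025]
ft_force: [0.3, -0.5, -6.4]
opening: 0.0064
time_s: 20.95
tool_pos: [0.6187, -0.2382, 0.2459]
orientation: [-3.13, -0.232, -0.025]
ft_force: [-0.6, 0.4, -5.7]
opening: 0.0068
```

```bash
python3 -m jog '[[0,0,2.5,0,0],[0,0,5,0,0],[0,0,7.5,0,0],[0,0,10,0,0],[0,0,12.5,0,0],[0,0,15,0,0],[0,0,17.5,0,0],[0,0,20,0,0]]' 50; python3 -m jog '[[0,0,2.5,0,0],[0,0,5,0,0],[0,0,7.5,0,0],[0,0,10,0,0],[0,0,11.5,0,0],[0,0,13,0,0],[0,0,14,0,0],[0,0,15,0,0]]' 50
```

```text
time_s: 21.95
tool_pos: [0.6189, -0.2381, 0.2259]
orientation: [-3.13, -0.232, -0.025]
ft_force: [-2.1, 0.7, -3.3]
opening: 0.0063
time_s: 22.95
tool_pos: [0.6191, -0.2381, 0.2111]
orientation: [-3.13, -0.232, -0.025]
ft_force: [-2.5, 1.2, -1.7]
opening: 0.0069
```

```bash
python3 -m jog '[[-0.5,0,1.5,0,0],[-1,0,3,0,0],[-1.5,0,4.5,0,0],[-1.5,0,6,0,0],[-1.5,0,7,0,0],[-1.5,0,8,0,0],[-1.5,0,8,0,0],[-1.5,0,8,0,0]]' 50
python3 - <<'E'
from h import *
F=[]
for i in range(4):
    robot.capture('top'); s=robot.get_state(); F.append(np.r_[s['ft_force'],s['ft_torque']])
print(np.mean(F,0).round(2),np.std(F,0).round(2),s['tool_pos'])
E
```

```text
time_s: 23.95
tool_pos: [0.6181, -0.2382, 0.2032]
orientation: [-3.13, -0.232, -0.027]
ft_force: [2.8, 2.1, -1.3]
opening: 0.0067
[ 3.2   1.31 -0.69  0.15 -0.6  -0.09] [0.52 0.41 0.21 0.01 0.02 0.03] [ 0.61804184 -0.2382422   0.20318189]
```

```bash
python3 -m jog '[[0.3,0,1,0,0],[0.6,0,2,0,0],[0.8,0,3,0,0],[0.8,0,4,0,0],[0.8,0,4,0,0],[0.8,0,4,0,0],[0.8,0,4,0,0],[0.8,0,4,0,0]]' 50
python3 - <<'E'
from h import *
F=[]
for i in range(4):
    robot.capture('top'); s=robot.get_state(); F.append(np.r_[s['ft_force'],s['ft_torque']])
print(np.mean(F,0).round(2),np.std(F,0).round(2),s['tool_pos'])
E
```

```text
time_s: 25.15
tool_pos: [0.6187, -0.2381, 0.1992]
orientation: [-3.13, -0.232, -0.026]
ft_force: [-0.6, 1.4, -0.1]
opening: 0.0062
[-0.86  1.07 -0.19  0.13  0.25  0.04] [0.49 0.55 0.18 0.04 0.01 0.02] [ 0.61870727 -0.23808459  0.19915446]
```

Load is essentially all on the spring (residual −0.2 N). I'll ease the grip first, then open a little.

```bash
python3 -m jog '[[0,0,0,0,0],[0,0,0,0,0],[0,0,0,0,0],[0,0,0,0,0],[0,0,0,0,0],[0,0,0,0,0],[0,0,0,0,0],[0,0,0,0,0]]' 12; python3 -m jog '[[0,0,0,0,0],[0,0,0,0,0],[0,0,0,0,0],[0,0,0,0,0],[0,0,0,0,0],[0,0,0,0,0],[0,0,0,0,0],[0,0,0,0,0]]' 3;  python3 -m jog '[[0,0,0,0,0.09],[0,0,0,0,0.1],[0,0,0,0,0.12],[0,0,0,0,0.14],[0,0,0,0,0.16],[0,0,0,0,0.2],[0,0,0,0,0.25],[0,0,0,0,0.3]]' 3
python3 - <<'E'
from h import *
st,im=snap('wrist'); print(st['tool_pos'],st['ft_force'],st['opening'])
s2,sc=snap('scene')
m=np.hstack([cv2.resize(im[70:270,160:360],(480,480),interpolation=3),cv2.resize(sc[140:260,150:230],(320,480),interpolation=3)])
cv2.imwrite('pics/w10.png',m[:,:,::-1])
E
```

```text
time_s: 26.35
tool_pos: [0.6188, -0.2382, 0.1992]
orientation: [-3.13, -0.232, -0.026]
ft_force: [2.2, -1.0, -0.6]
opening: 0.0075
time_s: 27.35
tool_pos: [0.6188, -0.2382, 0.1992]
orientation: [-3.13, -0.232, -0.026]
ft_force: [0.3, -0.4, -0.4]
opening: 0.0075
time_s: 28.35
tool_pos: [0.6188, -0.2382, 0.1992]
orientation: [-3.13, -0.232, -0.026]
ft_force: [-0.1, -0.3, 1.0]
opening: 0.0272
[ 0.61875624 -0.23818057  0.1992009 ] [-0.10664938 -0.30332654  1.03880492] 0.027219864658743865
```

The picture limit is reached, so from here I go by numbers. The fingers are open and clear, with forces near zero. I'll withdraw straight up.

```bash
python3 -m jog '[[0,0,0,0,0.4],[0,0,-2,0,0.4],[0,0,-8,0,0.4],[0,0,-18,0,0.4],[0,0,-32,0,0.4],[0,0,-48,0,0.4],[0,0,-64,0,0.4],[0,0,-75,0,0.4]]' 3
python3 - <<'E'
from h import *
st,im=snap('wrist','w11.png'); print(st['tool_pos'],st['ft_force'],st['opening'])
s2,sc=snap('scene','s11.png'); a=cv2.imread('pics/a.png')
# hook tip search in scene: white ball template from first image
t=a[153:162,182:191]; r=cv2.matchTemplate(sc[:,:,::-1].copy()[140:230,160:210],t,cv2.TM_CCOEFF_NORMED); print('tip',cv2.minMaxLoc(r)[1],np.array(cv2.minMaxLoc(r)[3])+[160+4,140+4],'exp for 0/50/54mm',[proj('scene',[.589,-.2115,.316-d]).round(1).tolist() for d in (0,.05,.054)])
for c in ('scene','wrist'):
  for n in ('pail_mid','bail_top','hook_tip'):
    for d in robot.cut_out(n,c)[:5]:
        ys,xs=np.nonzero(d['region']); print(c,n,round(d['score'],2),np.round(d['point'],1).tolist(),[xs.min(),xs.max(),ys.min(),ys.max()])
s=np.array([.6125,-.2079]); print('exp pail centre scene',proj('scene',[*s,.3-.054-.118-.03+.03]),proj('wrist',[*s,.128],st),'bailtop wrist',proj('wrist',[*s,.246],st))
E
```

```text
time_s: 29.45
tool_pos: [0.6178, -0.2386, 0.2762]
orientation: [-3.131, -0.232, -0.029]
ft_force: [-0.1, 0.2, -0.2]
opening: 0.0373
[ 0.61782954 -0.23862208  0.27615723] [-0.12467811  0.23897668 -0.20048133] 0.03734373230442513
tip 0.5344849824905396 [177 180] exp for 0/50/54mm [[186.2, 157.9], [188.0, 168.1], [188.2, 168.9]]
scene pail_mid 0.87 [189.1, 199.9] [np.int64(170), np.int64(206), np.int64(173), np.int64(221)]
scene pail_mid 0.75 [246.5, 169.2] [np.int64(231), np.int64(274), np.int64(150), np.int64(186)]
scene pail_mid 0.75 [286.2, 333.9] [np.int64(263), np.int64(324), np.int64(310), np.int64(359)]
scene pail_mid 0.66 [313.2, 215.0] [np.int64(298), np.int64(348), np.int64(196), np.int64(237)]
scene pail_mid 0.66 [384.6, 214.7] [np.int64(365), np.int64(407), np.int64(190), np.int64(237)]
scene bail_top 0.7 [313.1, 347.8] [np.int64(283), np.int64(323), np.int64(313), np.int64(359)]
scene bail_top 0.58 [252.7, 188.2] [np.int64(244), np.int64(262), np.int64(182), np.int64(186)]
scene bail_top 0.53 [146.8, 173.4] [np.int64(134), np.int64(158), np.int64(157), np.int64(191)]
scene
[... 268 characters left out ...]
p.int64(231)]
wrist pail_mid 0.64 [70.7, 107.1] [np.int64(29), np.int64(115), np.int64(33), np.int64(150)]
wrist pail_mid 0.17 [274.2, 222.5] [np.int64(257), np.int64(305), np.int64(203), np.int64(248)]
wrist bail_top 0.89 [89.1, 48.5] [np.int64(37), np.int64(115), np.int64(32), np.int64(116)]
wrist bail_top 0.84 [251.9, 157.0] [np.int64(247), np.int64(258), np.int64(86), np.int64(231)]
wrist hook_tip 0.97 [394.0, 168.0] [np.int64(214), np.int64(467), np.int64(148), np.int64(189)]
wrist hook_tip 0.49 [253.8, 157.0] [np.int64(247), np.int64(258), np.int64(86), np.int64(230)]
exp pail centre scene [188.74397295 198.50638092] [250.47476637 151.51309732] bailtop wrist [252.11094531 168.41642861]
```

The pail is where a hanging pail should be. I'll retreat further, wait, and check that it is still and level.

```bash
python3 -m jog '[[0,0,-10,0,0.4],[0,0,-30,0,0.4],[0,0,-50,0,0.4],[0,0,-70,0,0.4],[0,0,-80,0,0.4],[0,0,-80,0,0.4],[0,0,-80,0,0.4],[0,0,-80,0,0.4]]' 
cat > chk.py <<'E'
from h import *
st,w=snap('wrist'); _,sc=snap('scene'); robot.capture('wrist')
out={}
for n in ('pail_mid','bail_top'):
    for d in robot.cut_out(n,'wrist'):
        if abs(d['point'][0]-252)<30 and d['score']>.4:
            ys,xs=np.nonzero(d['region']); print(n,round(d['score'],2),np.round(d['point'],1).tolist(),xs.min(),xs.max(),ys.min(),ys.max())
print(st['time_s'],st['tool_pos'],st['ft_force'])
np.savez('f%d.npz'%int(st['time_s']*10),w=w,sc=sc)
E
python3 chk.py; python3 -m jog '[[0,0,0,0,0.4],[0,0,0,0,0.4],[0,0,0,0,0.4],[0,0,0,0,0.4],[0,0,0,0,0.4],[0,0,0,0,0.4],[0,0,0,0,0.4],[0,0,0,0,0.4]]'; python3 chk.py
python3 - <<'E'
import numpy as np,glob,cv2
from h import *
f=sorted(glob.glob('f*.npz')); A,B=[np.load(x) for x in f[-2:]]
for k in ('w','sc'):
    d=np.abs(A[k].astype(int)-B[k]).max(2); print(k,'diff>40 px:',(d>40).sum(),d[140:230,160:215].max() if k=='sc' else d[80:240,190:310].max())
st=robot.get_state(); s=np.array([.6125,-.2079])
x=np.array([np.cos(.152),np.sin(.152)]);y=np.array([-x[1],x[0]])
for nm,o,z in (('rim+y',.063*y,.14),('rim-y',-.063*y,.14),('rim+x',.063*x,.14),('rim-x',-.063*x,.14),('bailtop',0*x,.246)): print(nm,proj('wrist',[*(s+o),z],st).round(1))
# bystanders in top view, first vs now
b=cv2.imread('pics/b.png')[:,:,::-1]; t=robot.capture('top')
for n,(u,v) in dict(lid=(220,138),bowl=(255,211),dish=(352,154),candle=(142,223),censer=(110,201),trumpet=(390,174),spoon=(369,238)).items(): 
    print(n,np.abs(b[v-8:v+9,u-8:u+9].astype(int)-t[v-8:v+9,u-8:u+9]).mean().round(1))
E
```

```text
time_s: 30.85
tool_pos: [0.6159, -0.2386, 0.3518]
orientation: [-3.128, -0.232, -0.02]
ft_force: [-0.3, -0.3, 0.4]
opening: 0.0376
pail_mid 0.95 [251.7, 143.6] 208 297 93 206
bail_top 0.72 [253.1, 151.1] 249 258 94 206
30.85 [ 0.61590041 -0.23860863  0.3518379 ] [-0.269918   -0.25273856  0.37782168]
time_s: 32.1
tool_pos: [0.616, -0.2386, 0.3528]
orientation: [-3.129, -0.232, -0.023]
ft_force: [0.5, -0.1, 0.1]
opening: 0.0373
pail_mid 0.71 [251.4, 145.2] 207 297 93 206
bail_top 0.68 [251.4, 151.1] 248 257 93 206
32.1 [ 0.61602337 -0.2386472   0.35282934] [ 0.48747141 -0.06964211  0.07587846]
w diff>40 px: 492 55
sc diff>40 px: 27 37
rim+y [251.6 101.6]
rim-y [252.  190.8]
rim+x [296.7 146.9]
rim-x [206.8 147.5]
bailtop [253.  156.4]
lid 1.8
bowl 1.0
dish 28.8
candle 0.9
censer 1.2
trumpet 1.6
spoon 0.9
```

Still, and the rim extents match a level pail. The dish patch differs, probably because the gripper blocks it in the top view, so I'll check that and the tilt about x.

```bash
python3 - <<'E'
from h import *
st=robot.get_state(); s=np.array([.6125,-.2079]); x=np.array([np.cos(.152),np.sin(.152)]);y=np.array([-x[1],x[0]])
for a in (-.06,0,.06):
    o=[]
    for yy,zz in ((52,-13),(-52,-13),(74,-118),(-74,-118)):
        Y=yy*np.cos(a)-zz*np.sin(a); Z=yy*np.sin(a)+zz*np.cos(a); o.append(proj('wrist',[*(s+Y/1e3*y),.246+Z/1e3],st)[1].round(1))
    print('tilt',a,o)
print('dish exp top',proj('top',[.68,-.336,.02]),'tcp in top',proj('top',st['tool_pos']),proj('top',np.array(st['tool_pos'])+[0,0,.1]))
robot.capture('scene');robot.capture('wrist')
a=cv2.imread('pics/a.png')[:,:,::-1]; sc=robot.capture('scene')
p=proj('scene',[.68,-.336,.02]).round().astype(int); print('scene dish px',p,np.abs(a[p[1]-6:p[1]+7,p[0]-6:p[0]+7].astype(int)-sc[p[1]-6:p[1]+7,p[0]-6:p[0]+7]).mean())
for d in robot.cut_out('dish','wrist')[:3]: print('dish wrist',round(d['score'],2),d['point'],atz('wrist',d['point'],.015,st).round(3))
robot.capture('top')
for d in robot.cut_out('dish','top')[:2]: print('dish top',round(d['score'],2),d['point'])
E
```

```text
tilt -0.06 [np.float64(107.7), np.float64(202.6), np.float64(99.6), np.float64(201.4)]
tilt 0 [np.float64(106.8), np.float64(201.2), np.float64(94.4), np.float64(196.1)]
tilt 0.06 [np.float64(106.0), np.float64(199.7), np.float64(89.3), np.float64(190.6)]
dish exp top [351.98942215 154.03719673] tcp in top [346.29624393 145.27032517] [354.60248145 135.200035  ]
scene dish px [155 211] 32.22090729783037
dish wrist 0.71 [277.4, 209.4] [ 0.681 -0.33   0.015]
dish wrist 0.35 [374.7, 158.5] [ 0.854 -0.202  0.015]
dish top 0.4 [347.8, 147.8]
```

```bash
python3 -c "
from station import robot
print(robot.sign_off(), robot.get_state()['time_s'])"
```

```text
the job is handed in; nothing more can be done
the job is handed in; nothing more can be done
```

The brass pail is hanging by the bend of its bail on the scale's hook, and I handed the job in at about 32 s. I swung the bail upright with the pail still standing. I then carried the pail to the hook by pinch b and lowered it at about 20 mm/s to a hook travel of about 54 mm. Before I eased the grip and opened, the load left on the wrist was about −0.2 N.

**Failed on the way:** the first grip caught the bar only at the fingertips and slipped off, and a second try closed the same way. The fingers seem to end about 18 mm short of the nominal TCP, so I gripped 20 mm deeper and that held. The pail stayed where it was.

**Last checks:**
- **Touching:** wrist forces were within about 0.5 N of zero, with the gripper well above the hook.
- **Position and level:** the rim and bail edges were within about 1 to 2 px of what a level hanging pail should show, apart from one bail edge about 5 px off.
- **Stillness:** two looks about a second apart showed the pail within 2 px. Some wrist-image pixels did change, and the arm itself moved about 1 mm.
- **Other wares:** the lid, bowl, candlestick, censer, trumpet and spoon look unchanged from above. The dish patch differed in the top view, where the gripper blocks it, and in the scene view, where I did not find out why. The wrist camera put the dish within about 6 mm of where it was.

**Not confirmed:**
- The final hang is checked by numbers only, because the picture limit was used up before I let go.
- A template match for the hook tip in the last scene picture was weak (0.53), so I set it aside.
- I did not measure the hook's speed at release. The grip eased off with no visible kick in the forces.

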